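# Shut the reader door and hold its shutter open at the index

## Task

Push the grey door of the white bench reader shut until it snaps home on its catch. Only then draw the sprung shutter slide on top of the reader towards you by its orange tab until its yellow pointer lines up with the red index, and keep it there: finish while still holding the tab, because the shutter springs back if let go. Leave the red index where it is set and do not disturb the timer, bottle, marker and film roll standing around.

Things in the scene. Friction and masses are not known exactly. Their poses are not given: they have to be found in the camera images.
- reader: white bench fluorescence reader, fixed to the worktop; 140 mm deep (x), 230 mm wide (y), 120 mm tall. Origin at the centre of its underside; its x axis points away from its front into its back, y to its left as seen by someone facing the front, z up. On its right half, on top (z = 120 mm), run the shutter slide and its scale
- door (a joint): angle of the grey door (rad): 0 = shut and seated flat on the front, grows as it opens towards the robot; starts 0.35 to 0.75. It swings freely and stays where it is left, until at about 0.11 rad a sprung ball catch resists; pushed past about 0.05 rad it snaps home to 0 and is held. Passing the catch takes about 6 N at door_push
- door_hinge (a point): point on the vertical hinge line at the left edge of the reader's front, at reader x = -75 mm, y = 108 mm, 95 mm above the worktop. The door is a flat panel 10 mm thick, centred on the hinge line, 114 mm wide towards the reader's right, from 10 to 114 mm above the worktop. Seen from above it turns clockwise about this point to open
- door_push (a point): good spot to push the door: on its outer face, 85 mm from the hinge, 95 mm above the worktop. The point's x axis points through the door, square to it, in the direction that shuts it; y runs along the door towards the hinge; z is up
- shutter_slide (a joint): how far the shutter slide is drawn out (m): 0 = at rest, fully in; grows as it is drawn along the reader's -x, to 0.065 at the stop. A spring pulls it back with 3 N at 0, 1 N more for every 10 mm; it does not stay out by itself
- shutter: sprung slide on the reader's top with an upright orange tab, the grip: 12 mm (along reader x) by 26 mm (along y), from 126 to 172 mm above the worktop. Origin under the slide at reader x = 0, y = -55 mm, z = 120 mm at rest, axes as the reader's; the tab is centred at its x = -10, y = 0 mm. Guide rails 7 mm high lie 18 mm either side of it; a grey hood, 10 mm high, begins 35 mm behind it
- tab_top (a point): centre of the top of the orange tab, 172 mm above the worktop
- pointer_tip (a point): tip of the yellow pointer arm that sticks out of the shutter slide to the reader's left, moves with the slide over a black scale with white ticks every 5 mm
- index_mark (a point): tip of the red index rider, 12 x 10 x 9 mm, on the scale beside the slide, 127 mm above the worktop; axes parallel to the reader's. Pointer and index line up when both have the same position along the reader's x
- index (a joint): setting of the red index (m), between 0.025 and 0.050 at the start: the value of joint shutter_slide at which the yellow pointer lines up with the index. Stiff to move, to be left alone
- timer: small white bench timer, 50x58x62 mm, standing at the left; bystander; origin at the centre of its underside
- bottle: white reagent bottle with orange cap, 68 mm across, 135 mm tall, at the left; bystander; origin at the centre of its underside
- red_marker: white and red marker pen, 136 mm long, lying at the right; bystander; origin at the centre of its underside
- film_roll: white roll of sealing film, 62 mm across, 50 mm tall, standing at the right; bystander; origin at the centre of its underside

How it is judged:
By the outcome, as a careful person would: the job done as asked, in the order asked, and still so for the second after the job is handed in, while the arm keeps its last pose, push and grip.
It also fails if it takes over 51 s, if anything falls off the work surface, if the arm or the gripper's body presses on something with over 40 N, if the wrist force passes 120 N, or if a joint passes its speed limit or range.

## Robot

A 7-joint arm with a two-finger parallel gripper is mounted at the origin on a cart in front of the work surface, level with it; the furniture and walls round the work are solid. World frame = base frame: x ahead of the robot, y to its left, z up, the work surface at z = 0. Lengths are in m, angles in rad, forces in N, time in s.
With the tool pointing down it reaches from about 0.425 to 1.025 m from the base axis. Payload 3.6 kg.
Tool frame: the origin (TCP) lies on the centre line of the jaws, within the pads' length; the fingertips stand 19 mm ahead of it and the grasp point (between the pads) is the TCP; x points along the fingers, y is the direction in which the jaws open and shut, and the axes are right-handed (so a half turn about x gives the same grasp; the last joint's range is limited). The gripper opens to 85 mm and grips with 20 to 120 N. Pads are 22 mm wide; open, the fingers measure 114 mm over their backs; the gripper's body (76 mm by 85 mm) begins 54 mm behind the grasp point. The pads swing forward as they close: fully open they stand 13 mm farther back than shut.
Start: joints at [-1.198, 0.591, 0.048, 1.609, -0.033, 0.943, -0.034], TCP at [0.326, 0.647, 0.214] pointing down, gripper open.
Joint ranges: [-2.69, 2.69], [-0.47, 2.24], [-1.27, 1.36], [0.19, 2.51], [-1.53, 4.68], [0.08, 2.07], [-3.09, 3.09]. Speed limits (rad/s): [2.57, 2.57, 3.14, 3.14, 3.14, 3.14, 3.14].

## Interface

Orientations are given as a 3x3 rotation matrix whose columns are the frame's x, y, z axes.
In Python, from rig import arm gives the robot as it stands. Calls block until the motion is done:
- arm.move_ptp(position, orientation): joint-space move of the TCP to a pose.
- arm.move_straight(position, ori=None, v=0.15): straight line of the TCP; ori=None keeps the orientation; v is the mean speed in m/s.
- arm.move_joints(angles): joint-space move.
- arm.gripper_to(opening, grip_force=None): finger opening in m; grip_force is the grip in N (None keeps the last); returns when the fingers have stopped.
- arm.sleep(seconds).
- arm.inverse_kinematics(position, orientation): joint angles nearest the present ones, or None.
- arm.read_camera(name): name is "scene" or "top" or "wrist"; returns (picture, depth): 384x512x3 uint8, blue, green, red; 384x512 float32, m along the optical axis (not along the pixel's ray), 0 where there is no reading.
- arm.camera_model(name): a dict with "camera_matrix" (3x3 intrinsics, pixels), "D" ([k1, k2, p1, p2, k3] as OpenCV has them; the pictures are not rectified), "R" (3x3) and "t" (3): a world point X has camera coordinates R X + t. Camera axes: x right, y down, z forward; pixel columns grow to the right and rows downward; lengths in m; the calibration is good to about 2 mm. A picture is of the moment at which its call begins: read the wrist's pose just before it. camera_model takes no time and is no camera call; for the wrist camera it gives the pose at the moment of the call.
A pose or a line that the arm cannot do raises arm.IKError and nothing moves.
- arm.close_job(): hands the job in, once; it reports no verdict.
Readings, each from a call of its own:
- arm.get_clock(): time.
- arm.get_q(): joint angles.
- arm.get_joint_velocities(): joint speeds.
- arm.get_tau(): joint torques, N m.
- arm.get_tool_pos(): TCP position.
- arm.get_tcp_rot(): TCP orientation.
- arm.get_wrist_force(): force on the tool from outside, world axes, zero at the start.
- arm.get_torque(): the same for the moment, N m.
- arm.get_finger_gap(): finger opening in m.
Only numpy, scipy, OpenCV 4.12 (cv2) and the standard library are available. Lean on these libraries where they do the work, as an engineer would, in place of code of your own. Each camera call takes 0.05 s, during which the arm holds its last target. There are 200 camera calls.

## Working session

There is one attempt and no reset: what is moved stays moved. The work goes in short steps, each a Python script; the robot and the scene stay as the last script left them, time stands still between calls to the robot, and variables do not carry over. Pictures are saved under pics/ and viewed, about 8 in all and at most 12, crops included, and the job is handed in when it is done.

```bash
ls; mkdir -p pics; cat > h.py <<'E'
import numpy as np, cv2
from rig import arm
def shot(n,f=None):
    m=arm.camera_model(n); im,d=arm.read_camera(n)
    if f: cv2.imwrite('pics/'+f,im)
    return m,im,d
def ray(m,uv):
    p=cv2.undistortPoints(np.array(uv,float).reshape(-1,1,2),np.array(m['camera_matrix']),np.array(m['D']))[:,0]
    R=np.array(m['R']);t=np.array(m['t'])
    return -R.T@t, np.c_[p,np.ones(len(p))]@R
def onz(m,uv,z):
    c,d=ray(m,uv); return c+d*((z-c[2])/d[:,2])[:,None]
def proj(m,X):
    r,_=cv2.Rodrigues(np.array(m['R'])); return cv2.projectPoints(np.array(X,float).reshape(-1,1,3),r,np.array(m['t']),np.array(m['camera_matrix']),np.array(m['D']))[0][:,0]
E
python3 - <<'E'
from h import *
a=shot('top','top.png')[1]; b=shot('scene','scene.png')[1]
for n in('top','scene'):
    m=arm.camera_model(n);print(n,-np.array(m['R']).T@m['t'])
print(arm.get_clock(),arm.get_tcp_rot())
E
```

```text
pics
top [ 0.3755945  -0.00967095  1.54047921]
scene [-0.30935498 -0.76298245  0.77692938]
0.1 [[-8.04953160e-04  4.49941302e-01  8.93057768e-01]
 [-1.89635325e-03  8.93055765e-01 -4.49942002e-01]
 [-9.99997878e-01 -2.05573524e-03  1.34379590e-04]]
```

View pics/top.png

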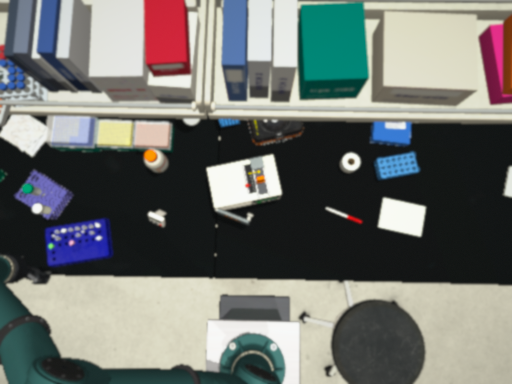

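View pics/scene.png

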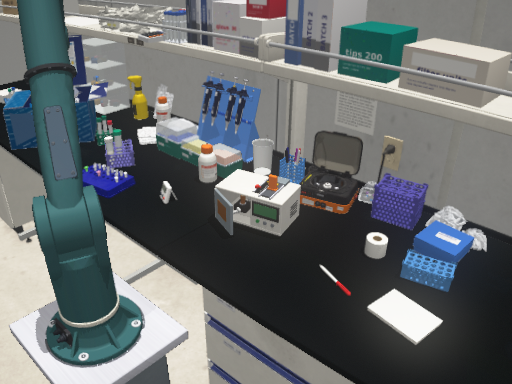

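Top view: the reader's corners are at about (207,168), (274,154), (283,196) and (216,211). The door juts out from (216,211) to (252,221), and the orange tab is near (260,178). The scene view shows the door open at the front left.

```bash
python3 - <<'E'
from h import *
m,im,d=shot('top')
# world heights from depth
v,u=np.mgrid[140:240,195:300]; uv=np.c_[u.ravel(),v.ravel()]
c,r=ray(m,uv); P=c+r*d[v.ravel(),u.ravel()][:,None]
s=(P[:,2]>.105)&(P[:,2]<.16)
mask=np.zeros(d.shape,np.uint8); mask[uv[s,1],uv[s,0]]=255
n,l,st,ce=cv2.connectedComponentsWithStats(mask); print(st[1:])
white=((im.min(2)>150)*255).astype(np.uint8); white[:140]=0;white[:,:195]=0;white[240:]=0;white[:,300:]=0
white&=mask
pts=onz(m,np.argwhere(white)[:,::-1],.12)
(cx,cy),(w,h),a=cv2.minAreaRect(pts[:,:2].astype(np.float32)); print('rect',cx,cy,w,h,a)
print('tops z',np.percentile(P[s,2],[5,50,95]))
hsv=cv2.cvtColor(im,cv2.COLOR_BGR2HSV)
crop=cv2.resize(im[145:230,195:300],None,fx=7,fy=7,interpolation=cv2.INTER_CUBIC); cv2.imwrite('pics/crop.png',crop)
E
```

```text
[[ 207  155   75   68 2890]]
rect 0.5895481705665588 0.033849380910396576 0.2043963223695755 0.2293747216463089 13.017668724060059
tops z [0.11429667 0.12062958 0.1299606 ]
```

View pics/crop.png

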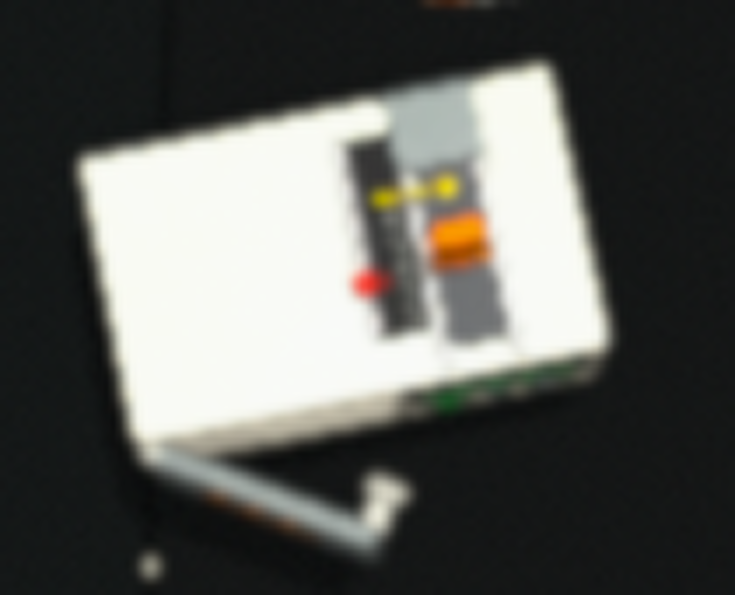

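The crop shows the reader's top corners at about (80,155), (548,62), (610,345) and (130,440). The door's top edge runs (155,455) to (375,548), the tab is at (460,238), the pointer tip at (378,198) and the index at (368,284).

```bash
python3 - <<'E'
from h import *
m=arm.camera_model('top')
f=lambda p:(np.array(p,float)+.5)/7-.5+[195,145]
W=onz(m,f([(80,155),(548,62),(610,345),(130,440)]),.12)[:,:2]
L=np.array([(.07,.115),(.07,-.115),(-.07,-.115),(-.07,.115)])
c=W.mean(0);A=(W-c).T@L;th=np.arctan2(A[1,0]-A[0,1],A[0,0]+A[1,1])
R=np.array([[np.cos(th),-np.sin(th)],[np.sin(th),np.cos(th)]])
print('c',c,'th',th);print((W-c)@R-L)
loc=lambda p,z:(onz(m,f([p]),z)[0,:2]-c)@R
print('tab',loc((460,226),.172),'ptr',loc((372,198),.127),'ptr pivot',loc((447,187),.127),'idx',loc((382,284),.127), loc((368,284),.129))
a=loc((155,455),.114);b=loc((372,548),.114);print('door',a,b,np.arctan2(-(b-a)[0],-(b-a)[1]))
for n,l in(('tab',(-.01,-.055)),('hinge',(-.075,.108))): print(n,c+R@l)
np.savez('pose.npz',c=c,th=th)
E
```

```text
c [0.62327675 0.04138228] th 0.21789478984470412
[[ 0.00032412  0.00032054]
 [ 0.00083748 -0.00051624]
 [-0.00071835 -0.00144741]
 [-0.00044324  0.00164311]]
tab [-0.00924241 -0.05542382] ptr [ 0.02044849 -0.01872498] ptr pivot [ 0.01862594 -0.05502198] idx [-0.0214628  -0.01532203] [-0.02047656 -0.00875617]
door [-0.07909341  0.1067224 ] [-0.14292624  0.01377862] 0.6018048420141175
tab [ 0.62540281 -0.01447898]
hinge [0.52670328 0.13061549]
```

```bash
cat >> h.py <<'E'
try:
    _p=np.load('pose.npz');C=_p['c'];TH=float(_p['th'])
except Exception: pass
def w2(l): # reader xy(z) to world
    c,s=np.cos(TH),np.sin(TH); return np.array([C[0]+c*l[0]-s*l[1],C[1]+s*l[0]+c*l[1],l[2]])
def toloc(W):
    c,s=np.cos(TH),np.sin(TH); d=np.asarray(W)[...,:2]-C; return np.stack([c*d[...,0]+s*d[...,1],-s*d[...,0]+c*d[...,1]],-1)
def ori(yaw): # tool down, tool y along heading yaw
    y=np.array([np.cos(yaw),np.sin(yaw),0]);x=np.array([0,0,-1.]);return np.c_[x,y,np.cross(x,y)]
def door(a,off,z=.095,r=.085):
    e=np.array([-np.sin(a),-np.cos(a)]);n=np.array([-np.cos(a),np.sin(a)])
    q=np.array([-.075,.108])+r*e+(.005+off)*n
    return w2([*q,z]), ori(TH-a)
E
python3 - <<'E'
from h import *
for a,o,z in((.6,.045,.2),(.6,.045,.095),(.6,.015,.095),(.3,.015,.095),(-.02,.015,.095)):
    p,R=door(a,o,z); print(p.round(3),arm.inverse_kinematics(p,R))
for x in(-.01,-.05): 
    print(arm.inverse_kinematics(w2([x,-.055,.157]),ori(TH)))
arm.gripper_to(0.0)
p,R=door(.6,.045,.22); arm.move_ptp(p,R)
print(arm.get_clock(),arm.get_q(),arm.get_finger_gap(),arm.get_wrist_force())
shot('wrist','w1.png')
E
```

```text
[0.449 0.07  0.2  ] [-0.67245449  0.30493221  0.519237    2.22881795 -0.24522279  0.66068251
 -0.36033794]
[0.449 0.07  0.095] [-0.51088701  0.48823742  0.33805183  2.30721007 -0.41084307  0.40010913
 -0.21039231]
[0.476 0.059 0.095] [-0.48446157  0.51251571  0.35656565  2.25302079 -0.41671197  0.43663418
 -0.17121182]
[0.5   0.048 0.095] [-0.4163652   0.52487206  0.31134313  2.20504488 -0.3547416   0.45775827
  0.0939357 ]
[0.527 0.043 0.095] [-0.35899492  0.54221364  0.26021899  2.1454192  -0.28813637  0.48615722
  0.35941256]
[-0.30536823  0.55952675  0.36802101  1.89819312 -0.28858999  0.73552471
  0.44504821]
[-0.29820931  0.51463252  0.36231007  1.98467404 -0.27774953  0.68964482
  0.45489849]
3.0333 [-0.69871821  0.27273033  0.54060342  2.20754383 -0.21461131  0.70955368
 -0.39032083] -1.670483714795208e-05 [-0.01862524  1.21848903  0.54105231]
```

View pics/w1.png

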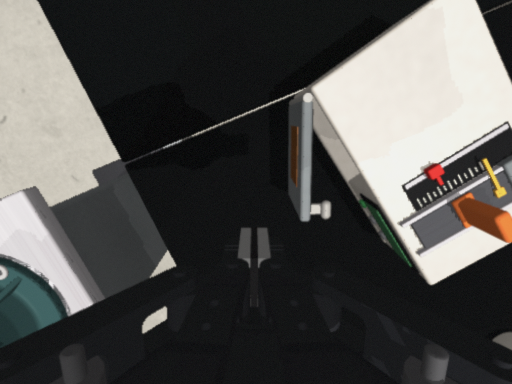

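The wrist view shows the door edge-on from (308,98) to (304,218), parallel to the pads, so the 0.6 estimate holds. The catch stud is at (325,209), the red index tip at (443,183) and the pointer tip at (486,162). Next I'll push the door shut.

```bash
python3 - <<'E'
from h import *
p,R=door(.6,.045); arm.move_straight(p,R,v=.15)
f0=np.array(arm.get_wrist_force())
p,R=door(.6,.016); arm.move_straight(p,R,v=.08)
print(np.round(np.array(arm.get_wrist_force())-f0,1))
for a in [.5,.4,.3,.2,.12,.08,.05,.03,.01,-.005,-.02]:
    p,R=door(a,.0145); arm.move_straight(p,R,v=.06)
    f=np.array(arm.get_wrist_force())-f0
    print(a,f.round(1),(np.array(arm.get_tool_pos())-p).round(4))
    if np.linalg.norm(f)>22: break
print(arm.get_clock())
shot('scene','s2.png');shot('wrist','w2.png')
im=cv2.imread('pics/s2.png')[160:250,190:320];a=cv2.resize(im,None,fx=3,fy=3,interpolation=cv2.INTER_CUBIC)
b=cv2.resize(cv2.imread('pics/w2.png'),(360,270));cv2.imwrite('pics/v2.png',np.hstack([a,b]))
E
```

```text
[-0.8 -0.9  0.1]
0.5 [-0.  -0.2 -0.1] [-0.0004  0.     -0.0001]
0.4 [-0.4 -0.2 -0.4] [-0.0003  0.0001 -0.0001]
0.3 [-1.5 -0.6  0.3] [-0.0003  0.0001 -0.    ]
0.2 [ 0.  -0.5  0.7] [-0.0003  0.0001 -0.    ]
0.12 [-0.4  0.4 -0.7] [-0.0002  0.0001 -0.    ]
0.08 [-0.8 -0.1 -0.3] [-0.0002  0.0001 -0.    ]
0.05 [-2.7 -0.1 -0.1] [-0.0006  0.     -0.0001]
0.03 [-4.3 -0.3  0.9] [-0.0016 -0.     -0.0003]
0.01 [-4.   0.2 -0.1] [-0.0008  0.     -0.0002]
-0.005 [-0.5  0.4  0.4] [ 0.0027 -0.      0.0006]
-0.02 [-1.  -0.3 -0.9] [ 0.001  -0.      0.0002]
7.5417
```

View pics/v2.png

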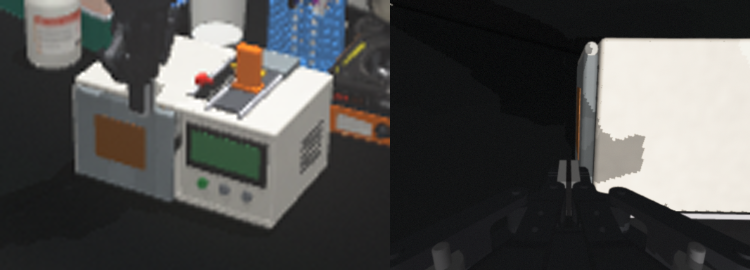

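The force built to about 4 N and then collapsed as the catch gave way, and the door now looks flush. I'll push a little further until it's firmly seated, back off, go above the tab and look.

```bash
python3 - <<'E'
from h import *
f0=np.array(arm.get_wrist_force())
for a in [-.03,-.04,-.05,-.06,-.07,-.08]:
    p,_=door(a,.0145); p[:2]=door(0,.0145+.085*np.sin(a))[0][:2]; R=ori(TH); arm.move_straight(p,R,v=.04)
    f=np.array(arm.get_wrist_force()); print(a,f.round(1),toloc(arm.get_tool_pos()).round(4))
    if np.linalg.norm(f-f0)>12: break
p,R=door(0,.06); arm.move_straight(p,R,v=.15)
p[2]=.25; arm.move_straight(p,R,v=.25)
arm.move_straight(w2([-.03,-.045,.27]),R,v=.25)
arm.gripper_to(.05,40)
m,im,d=shot('wrist','w3.png'); import pickle; pickle.dump(m,open('m3.pkl','wb'))
print(arm.get_clock(),arm.get_wrist_force(),arm.get_finger_gap())
E
```

```text
-0.03 [-0.7 -0.5 -0.9] [-0.0918  0.023 ]
-0.04 [-1.  -0.6 -0.4] [-0.091  0.023]
-0.05 [ 0.1 -0.8  0.5] [-0.0902  0.023 ]
-0.06 [-1.3 -0.7  0.7] [-0.0901  0.023 ]
-0.07 [-3.8 -0.9  2.1] [-0.09   0.023]
-0.08 [-5.5 -1.   3.9] [-0.0899  0.023 ]
11.6667 [ 0.93091637  0.21621568 -0.10220824] 0.04991333780785906
```

View pics/w3.png

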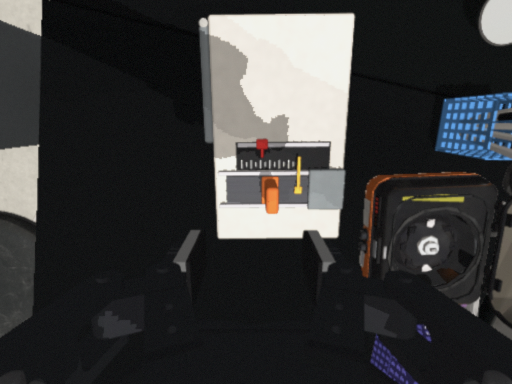

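The view shows the door flat along the reader's front at u≈207. The index is at (262,145), the pointer tip at (299,157) and the tab at (271,194). Next I'll measure these by colour.

```bash
cat >> h.py <<'E'
def marks(m,im,pr=True):
    h=cv2.cvtColor(im,cv2.COLOR_BGR2HSV); H,S,V=[h[...,i].astype(int) for i in range(3)]
    out={}
    for n,k in(('red',((H<5)|(H>174))&(S>170)&(V>90)),('yel',(H>20)&(H<34)&(S>120)&(V>110))):
        k=k.astype(np.uint8); 
        v,u=np.nonzero(k); L=toloc(onz(m,np.c_[u,v],.127))
        s=(np.abs(L[:,0])<.06)&(L[:,1]>-.065)&(L[:,1]<.02); out[n]=L[s]
    r,y=out['red'],out['yel']
    rt=r[r[:,1]<r[:,1].min()+.006]; yt=y[y[:,1]>y[:,1].max()-.012]
    if pr: print('red n',len(r),'y',r[:,1].min(),r[:,1].max(),'tip x',rt[:,0].mean(),'all x',r[:,0].min(),r[:,0].max(),'| yel n',len(y),y[:,1].min(),y[:,1].max(),'tip x',yt[:,0].mean(),'spread',np.ptp(yt[:,0]))
    d=yt[:,0].mean()-rt[:,0].mean(); print('pointer-index dx',d); return d
E
python3 - <<'E'
from h import *
import pickle
m=pickle.load(open('m3.pkl','rb'));im=cv2.imread('pics/w3.png');marks(m,im)
h=cv2.cvtColor(im,cv2.COLOR_BGR2HSV);k=(h[...,0]>5)&(h[...,0]<17)&(h[...,1]>150)
v,u=np.nonzero(k);s=(abs(u-271)<20)&(abs(v-194)<30);u,v=u[s],v[s]
# tab extents at top plane
L=toloc(onz(m,np.c_[u,v],.172));print('tab top plane',L.min(0),L.max(0))
L=toloc(onz(m,np.c_[u,v],.126));print('tab bottom plane',L.min(0),L.max(0))
# reader corners check
print(proj(m,[w2([x,y,.12]) for x,y in((-.07,.115),(.07,.115),(.07,-.115),(-.07,-.115))]).round(0))
print(arm.get_tool_pos())
E
```

```text
red n 118 y -0.017363140876552788 -0.0009618834501744075 tip x -0.022434514912693115 all x -0.027683835760758356 -0.01731565031912745 | yel n 144 -0.057127416332629036 -0.01733649241891461 tip x 0.015924743697749915 spread 0.0034881053601353122
pointer-index dx 0.03835925861044303
tab top plane [-0.02351941 -0.06374288] [-0.00853586 -0.03048446]
tab bottom plane [-0.02219382 -0.07900973] [-0.00453332 -0.03980936]
[[212.  14.]
 [362.  14.]
 [342. 240.]
 [220. 240.]]
[ 0.60362749 -0.00897945  0.27017098]
```

```bash
python3 - <<'E'
from h import *
R=ori(TH)
arm.move_straight(w2([-.013,-.053,.22]),R,v=.2)
arm.move_straight(w2([-.013,-.053,.156]),R,v=.1)
print(arm.get_wrist_force())
arm.gripper_to(0,50); print('gap',arm.get_finger_gap(),arm.get_wrist_force(),toloc(arm.get_tool_pos()))
m,im,d=shot('wrist','w4.png'); marks(m,im)
print(arm.get_clock())
E
```

```text
[-0.08343803 -0.03588004  0.22639363]
gap -0.0001671444675110264 [ 0.0896644   0.34046892 -1.00845667] [-0.01295589 -0.05298259]
red n 340 y -0.018673594884433063 2.9213633803578352e-05 tip x -0.022802646322502517 all x -0.028543620005359774 -0.016903552280093957 | yel n 151 -0.056941094963723224 -0.017981879766615166 tip x 0.017112809127303348 spread 2.871055655937274e-05
pointer-index dx 0.03991545544980586
13.4583
```

View pics/w4.png

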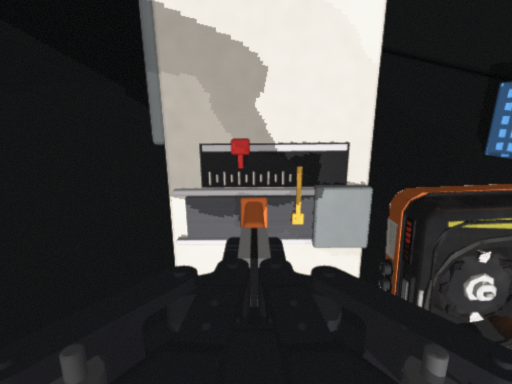

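The gap closed to 0, so the fingers missed the tab. In the picture they are at (253,240), just beyond the tab at (253,213). I'll check the geometry.

```bash
python3 - <<'E'
from h import *
m,im,d=shot('wrist')
c=-np.array(m['R']).T@m['t'];print('cam local',toloc(c),c[2],'axis',m['R'][2])
T=np.array(arm.get_tool_pos());print('TCP px',proj(m,[T,T-[0,0,.019]]))
for z in(.172,.126):print(z,proj(m,[w2([-.01+dx,-.055+dy,z]) for dx in(-.006,.006) for dy in(-.013,.013)]).round(0).tolist())
v,u=np.nonzero(((lambda h:(h[...,0]>5)&(h[...,0]<17)&(h[...,1]>150))(cv2.cvtColor(im,cv2.COLOR_BGR2HSV))))
s=(abs(u-253)<20)&(abs(v-213)<30);u,v=u[s],v[s];print('px',u.min(),u.max(),v.min(),v.max())
cc,r=ray(m,np.c_[u,v]);P=cc+r*d[v,u][:,None];L=toloc(P)
print('depth tab local pct',np.percentile(np.c_[L,P[:,2]],[3,50,97],axis=0).round(4))
for uv in((165,60),(375,60),(253,100)):
  cc,r=ray(m,[uv]);P=cc+r*d[uv[1],uv[0]];print(uv,toloc(P),P[:,2])
E
```

```text
cam local [-0.01377614  0.01355007] 0.315319175956279 axis [ 0.05544174 -0.25232295 -0.96605349]
TCP px [[255.1275103  234.00029644]
 [255.00978848 222.67191715]]
0.172 [[250.0, 271.0], [250.0, 226.0], [272.0, 271.0], [272.0, 226.0]]
0.126 [[251.0, 237.0], [251.0, 202.0], [268.0, 237.0], [268.0, 202.0]]
px 241 266 197 228
depth tab local pct [[-0.0224 -0.0548  0.128 ]
 [-0.0137 -0.0407  0.1449]
 [-0.0056 -0.0386  0.1758]]
(165, 60) [[-0.068716    0.04733797]] [0.11974826]
(375, 60) [[0.0613576  0.04756191]] [0.11837428]
(253, 100) [[-0.0143766   0.02413175]] [0.11843406]
```

```bash
python3 - <<'E'
from h import *
m,im,d=shot('wrist')
T=np.array(arm.get_tool_pos());print(toloc(T),T[2], arm.get_finger_gap())
for uv in [(x,v) for v in(205,215,222,226,230,236,245,260) for x in(246,254,262)]:
  cc,r=ray(m,[uv]);P=(cc+r*d[uv[1],uv[0]])[0];print(uv,im[uv[1],uv[0]],(toloc(P)*1000).round(1),round(P[2]*1000,1))
cv2.imwrite('pics/v5.png',cv2.resize(im[180:300,190:320],None,fx=6,fy=5))
E
```

```text
[-0.0130034  -0.05299366] 0.1560113540462837 -0.00013873509654571458
(246, 205) [ 27  58 114] [-18.8 -41.2] 136.2
(254, 205) [ 29  59 117] [-13.7 -40.2] 139.2
(262, 205) [ 33  69 137] [ -8.4 -43. ] 130.4
(246, 215) [ 28  59 115] [-18.3 -40.8] 157.1
(254, 215) [ 28  61 119] [-13.7 -40.4] 158.3
(262, 215) [ 28  60 119] [ -9.1 -41. ] 156.4
(246, 222) [ 30  63 121] [-18.  -40.9] 168.3
(254, 222) [ 32  66 131] [-13.7 -40.7] 168.8
(262, 222) [ 30  60 118] [ -9.4 -41. ] 168.0
(246, 226) [ 40  80 156] [-18.  -42.5] 170.1
(254, 226) [ 42  84 165] [-13.7 -42.4] 170.4
(262, 226) [ 37  77 151] [ -9.4 -42.5] 170.0
(246, 230) [86 87 86] [-17.6 -40.3] 181.3
(254, 230) [21 21 20] [-13.7 -40.5] 180.6
(262, 230) [85 86 87] [ -9.7 -40.8] 180.1
(246, 236) [85 86 86] [-17.5 -40.4] 188.4
(254, 236) [17 17 19] [-13.7 -40.3] 188.7
(262, 236) [84 86 86] [ -9.9 -40.6] 188.0
(246, 245) [84 86 86] [-17.2 -40.4] 198.4
(254, 245) [16 16 16] [-13.7 -40.2] 198.9
(262, 245) [86 86 87] [-10.2 -40.3] 198.5
(246, 260) [103 103 104] [-16.9 -41.4] 210.2
(254, 260) [30 30 30] [-13.7 -41.6] 209.9
(262, 260) [91 91 91] [-10.6 -39.7] 213.6
```

View pics/v5.png

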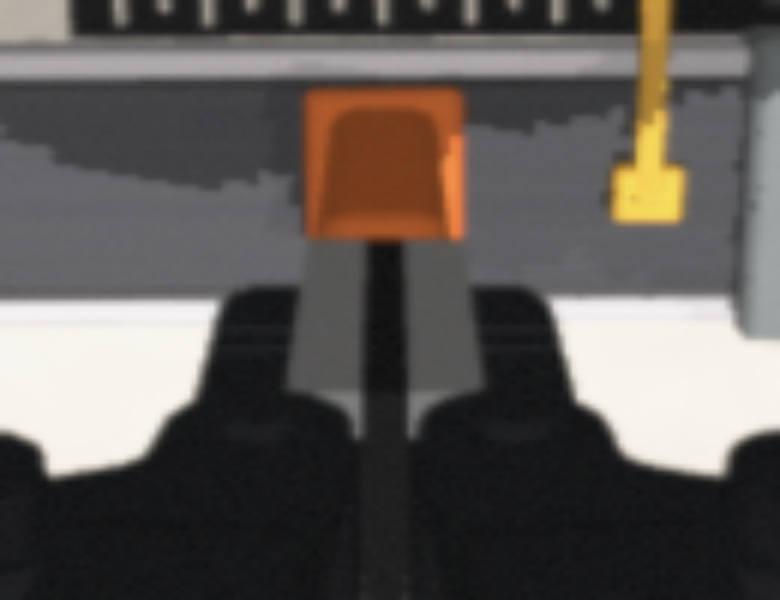

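```bash
python3 - <<'E'
from h import *
m,im,d=shot('scene')
T=np.array(arm.get_tool_pos())
print(proj(m,[T,T-[0,0,.019],w2([-.01,-.055,.172]),w2([-.01,-.055,.126])]).round(1)-[215,130])
a=cv2.resize(im[130:240,215:315],None,fx=5,fy=5,interpolation=cv2.INTER_CUBIC);cv2.imwrite('pics/s6.png',a)
E
```

```text
[[56.9 50. ]
 [56.7 55.6]
 [58.1 45. ]
 [57.6 58.6]]
```

View pics/s6.png

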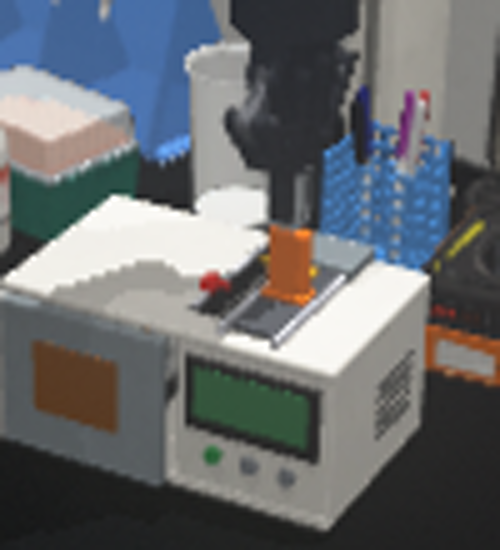

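```bash
python3 - <<'E'
from h import *
p=np.array(arm.get_tool_pos());p[2]+=.05;arm.move_straight(p,v=.15)
def tip(u):
    m,im,d=shot('wrist');T=np.array(arm.get_tool_pos());print('gap',arm.get_finger_gap())
    for v in range(196,252,6):
        cc,r=ray(m,[(u,v)]);P=(cc+r*d[v,u])[0];print(v,im[v,u],((toloc(P)-toloc(T))*1000).round(1),round((P[2]-T[2])*1000,1))
tip(246)
arm.gripper_to(.02,50); tip(238); print(arm.get_clock())
E
```

```text
gap 0.00032526384824445564
196 [ 31  65 129] [-5.9 10.9] -43.7
202 [ 36  74 145] [-5.6  8.9] -35.2
208 [ 36  74 146] [-5.7  4.5] -35.0
214 [ 53 105 200] [-5.7  0.2] -34.6
220 [110 132 190] [-5.7 -4.1] -33.9
226 [115 140 192] [-5.8 -9.5] -36.4
232 [83 83 85] [-3.9 12.9] 29.6
238 [83 83 84] [-3.8 12.4] 35.8
244 [83 84 85] [-3.6 12.5] 42.5
250 [84 85 86] [-3.5 12.2] 47.7
gap 0.020087693542411487
196 [107 102 103] [-14.6   1.3] -80.7
202 [104 101 100] [-14.6  -3.9] -80.1
208 [105 103 103] [-14.7  -9.3] -80.3
214 [100  97  98] [-14.7 -14.7] -80.0
220 [231 232 235] [-14.8 -19.8] -79.0
226 [237 244 245] [-15.3 -28.4] -86.8
232 [237 244 245] [-15.3 -33.5] -85.2
238 [236 244 245] [-15.4 -39.7] -85.8
244 [238 245 245] [-15.5 -45.7] -86.2
250 [236 243 245] [-15.5 -51.2] -85.2
14.5167
```

```bash
python3 - <<'E'
from h import *
m=arm.camera_model('scene')
# door push pose, scene picture s2
T=door(0,.0105)[0]
print('door: TCP,tip -19,+22 px in v2 crop',((proj(m,[T,T-[0,0,.019],T+[0,0,.022],w2([-.08,.023,.114])])-[190,160])*3).round(0).tolist())
T=w2([-.013,-.053,.156])
print('tab in s6 crop',((proj(m,[T,T-[0,0,.019],T+[0,0,.018],w2([-.01,-.055,.172])])-[215,130])*5).round(0).tolist())
# now: gap .02, look for finger in wrist
m,im,d=shot('wrist','w7.png')
T=np.array(arm.get_tool_pos());v,u=np.mgrid[150:300,150:370];cc,r=ray(m,np.c_[u.ravel(),v.ravel()]);P=cc+r*d[v,u].ravel()[:,None]
L=np.c_[toloc(P)-toloc(T),P[:,2]-T[2]]*1000
s=(L[:,2]>-25)&(L[:,2]<80)&(d[v,u].ravel()>0)&(abs(L[:,0])<60)
for a in range(-25,80,10):
    k=s&(L[:,2]>=a)&(L[:,2]<a+10)
    if k.sum():print(a,k.sum(),L[k].min(0).round(1),L[k].max(0).round(1))
cv2.imwrite('pics/v7.png',np.hstack([cv2.resize(im,(512,384)),np.zeros((384,1,3),np.uint8)]))
E
```

```text
door: TCP,tip -19,+22 px in v2 crop [[141.0, 127.0], [141.0, 144.0], [140.0, 108.0], [146.0, 106.0]]
tab in s6 crop [[284.0, 250.0], [283.0, 278.0], [285.0, 223.0], [290.0, 225.0]]
15 203 [-22.7  -9.6  18.9] [20.9 12.9 25. ]
25 536 [-24.5  -9.4  25. ] [22.7 13.3 35. ]
35 707 [-24.4  -9.9  35. ] [22.7 13.2 45. ]
45 933 [-24.4  -9.5  45. ] [22.4 13.3 55. ]
55 1373 [-39.  -5.  55.] [40.1 15.8 65. ]
65 2683 [-37.7   5.2  65. ] [40.3 15.6 75. ]
75 244 [-34.8   8.5  75. ] [36.7 17.3 80. ]
```

View pics/v7.png

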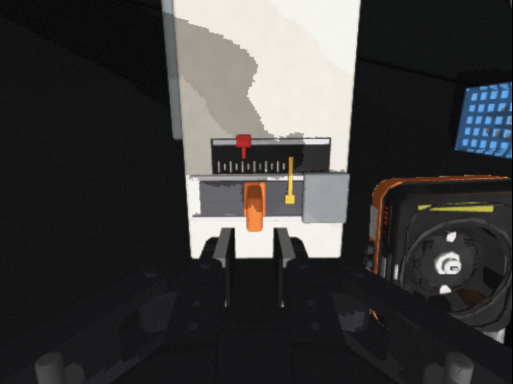

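The depth readings and both cameras agree that the fingertips actually end about 19 mm above the reported TCP, so the pads closed just over the tab. The tool data's "19 mm ahead" doesn't match. I'll go about 30 mm lower in small steps, watching the force.

```bash
python3 - <<'E'
from h import *
R=ori(TH); arm.gripper_to(.045,50)
arm.move_straight(w2([-.0135,-.053,.158]),R,v=.15)
f0=np.array(arm.get_wrist_force())
for z in(.150,.144,.138,.132,.127):
    arm.move_straight(w2([-.0135,-.053,z]),R,v=.05); f=np.array(arm.get_wrist_force())-f0
    if np.linalg.norm(f)>4: print('contact',z,f); break
arm.gripper_to(0,50); print('gap',arm.get_finger_gap(),arm.get_wrist_force(),toloc(arm.get_tool_pos()),arm.get_tool_pos()[2])
m,im,d=shot('wrist','w8.png'); marks(m,im); print(arm.get_clock())
E
```

```text
gap 0.011310198637472346 [ 0.96011272 -0.02811547  0.10088337] [-0.01299436 -0.05303279] 0.12725586681923015
red n 467 y -0.018315266048004496 -8.59522437930034e-05 tip x -0.022435038990085227 all x -0.028612170892952947 -0.01703033261235573 | yel n 156 -0.056888866503979514 -0.01768241167529401 tip x 0.016306820389527497 spread 0.0030605185122158825
pointer-index dx 0.03874185937961272
17.2
```

```bash
python3 - <<'E'
from h import *
# door check before drawing the shutter
m,im,d=shot('wrist'); v,u=np.nonzero(d>0); cc,r=ray(m,np.c_[u,v]);P=cc+r*d[v,u][:,None];L=toloc(P)
s=(P[:,2]>.106)&(P[:,2]<.118)&(L[:,0]<-.0725)&(L[:,0]>-.12)&(L[:,1]>-.02)&(L[:,1]<.12)
print('door pts',s.sum()); k=np.polyfit(L[s,1],L[s,0],1); print('slope',k, L[s].min(0),L[s].max(0))
x0=toloc(arm.get_tool_pos())
for dx in(.012,.024,.034):
    arm.move_straight(w2([x0[0]-dx,x0[1],.127]),ori(TH),v=.04); print(dx,arm.get_finger_gap(),np.round(arm.get_wrist_force(),1))
arm.sleep(.3); print(toloc(arm.get_tool_pos())-x0)
m,im,d=shot('wrist','w9.png'); marks(m,im); print(arm.get_clock())
cv2.imwrite('pics/v9.png',cv2.resize(im[110:260,170:340],None,fx=4,fy=4,interpolation=cv2.INTER_CUBIC))
E
```

```text
door pts 2187
slope [-0.01269319 -0.07889026] [-0.0849822  -0.01970156] [-0.07250975  0.0725318 ]
0.012 0.01123128613476553 [ 4.7  0.3 -0.8]
0.024 0.011229873993680245 [ 5.   0.3 -2.1]
0.034 0.010799083051129886 [ 6.5  0.4 -2.4]
[-0.03232055 -0.00026576]
red n 498 y -0.018521786753647195 0.00022779387766321598 tip x -0.02279787137387079 all x -0.02866680827693452 -0.0168810630985183 | yel n 163 -0.057166598530173605 -0.01795093939373586 tip x -0.0161034984319237 spread 0.0030859104434514326
pointer-index dx 0.00669437294194709
18.8917
```

View pics/v9.png

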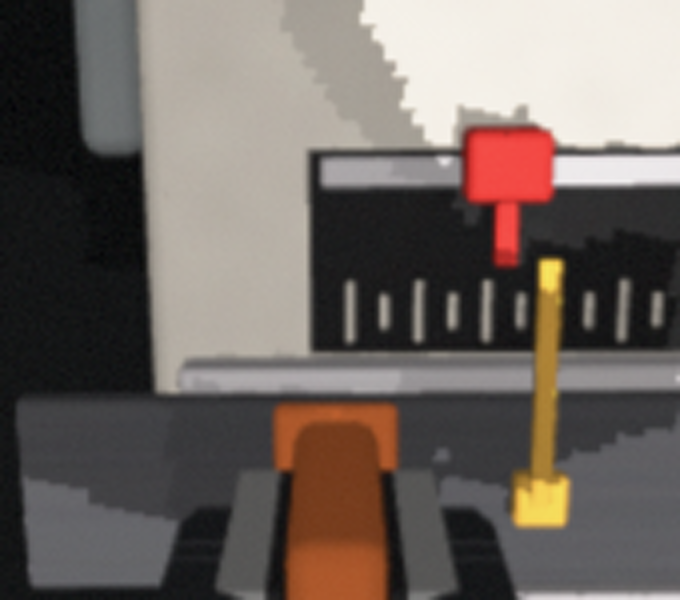

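The tab is held between the pads. The pointer tip is at crop (550,265) and the index tip at (507,262). Ticks are 34 px per 5 mm, so about 6.4 mm remains.

```bash
python3 - <<'E'
from h import *
x=toloc(arm.get_tool_pos()); cmd=-.0130-.034
def tipdx():
    m,im,d=shot('wrist'); h=cv2.cvtColor(im,cv2.COLOR_BGR2HSV).astype(int); H,S,V=h[...,0],h[...,1],h[...,2]
    o=[]
    for k,lo in((((H<5)|(H>174))&(S>170)&(V>90),0),((H>20)&(H<34)&(S>120)&(V>110),1)):
        v,u=np.nonzero(k);L=toloc(onz(m,np.c_[u,v],.127));s=(abs(L[:,0])<.06)&(L[:,1]>-.065)&(L[:,1]<.02);L=L[s]
        e=L[L[:,1]>L[:,1].max()-.003] if lo else L[L[:,1]<L[:,1].min()+.003]
        o.append((e[:,0].min()+e[:,0].max())/2)
    return o[1]-o[0],im
d,_=tipdx(); print('start',d)
for i in range(5):
    cmd-=d; arm.move_straight(w2([cmd,-.053,.127]),ori(TH),v=.03); arm.sleep(.4)
    d,im=tipdx(); print(i,cmd,d,toloc(arm.get_tool_pos()),arm.get_finger_gap())
    if abs(d)<.0004: break
print(np.round(arm.get_wrist_force(),1),arm.get_clock())
cv2.imwrite('pics/v10.png',cv2.resize(im[110:260,170:340],None,fx=4,fy=4,interpolation=cv2.INTER_CUBIC))
E
```

```text
start 0.00677148817650703
0 -0.05377148817650703 0.0001955798572499598 [-0.05170925 -0.05334608] 0.011100422628544798
[ 7.1 -0.2 -2.4] 19.7667
```

View pics/v10.png

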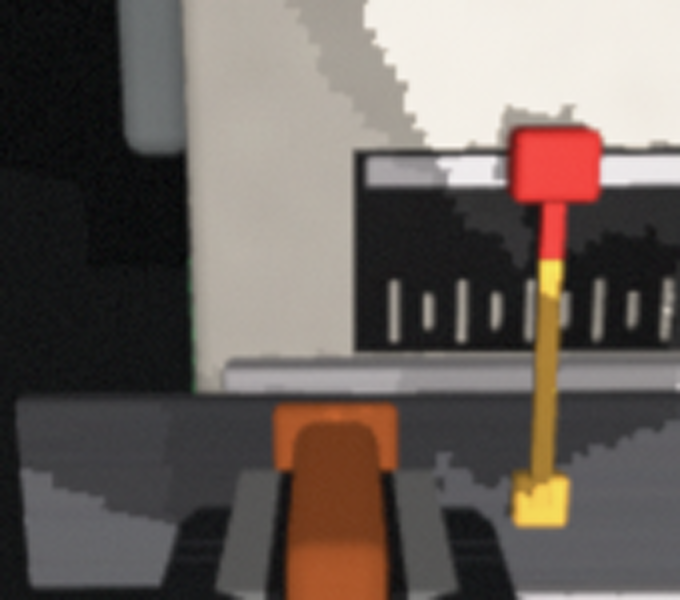

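The yellow pointer tip (550,265) meets the red index tip (552,258), and the door lies flat along the front at u≈150. I'm handing in while still holding the tab.

```bash
python3 - <<'E'
from h import *
arm.sleep(.5); m,im,d=shot('wrist'); marks(m,im,False); print(arm.get_finger_gap(),arm.get_clock()); arm.close_job()
E
```

```text
pointer-index dx 0.00022779783848795102
0.011140418883021337 20.3167
the job is handed in; nothing more can be done
```

I pushed the door shut, then drew the shutter out by its tab until the pointer lined up with the red index. I handed the job in at 20.3 s, still gripping the tab.

- **Door:** the push force peaked at about 4 N, not the 6 N stated, then dropped as the catch snapped. A further push then met a firm stop. A depth check before I drew the shutter showed the door within about 0.01 rad of the front.
- **Shutter:** the last check put the pointer 0.2 mm from the index. The jaws stood 11 mm apart on the 12 mm tab, and the spring pulled back with about 7 N.
- **Failed first grip:** the jaws closed to 0 just above the tab, disturbing nothing. The images showed the fingertips about 19 mm above the reported TCP instead of 19 mm below it. I regripped about 29 mm lower. The same offset means the door was pushed close to its top edge.
- **Index and bystanders:** I did not touch the index, and it measured the same before and after the pull. I sent the arm nowhere near the timer, bottle, marker or film roll, but I did not check them again at the end.

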